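Seat the sample tray on the shaker's locating pins

ROBOT

A 6-joint arm with a two-finger parallel gripper is mounted at the origin on the work surface. World frame = base frame: x ahead of the robot, y to its left, z up, the work surface at z = 0. Lengths are in m, angles in rad, forces in N, time in s.
With the tool pointing down it reaches from about 0.375 to 0.9 m from the base axis. Payload 3.1 kg.
Tool frame: the origin (TCP) lies at the very end of the fingers, on their centre line; the grasp point (between the pads) lies hold_point_z behind it (hold_point_z is the distance from the TCP to the grasp point, in m); z points along the fingers, y is the line along which they close (so a half turn about z gives the same grasp; the last joint's range is limited). The gripper opens to 85 mm and grips with 20 to 120 N. Pads are 22 mm wide; open, the fingers measure 114 mm over their backs; the gripper's body (76 mm by 85 mm) begins 54 mm behind the grasp point. The pads swing forward as they close: fully open they stand 13 mm farther back than shut.
Start: joints at [-1.333, 0.527, 1.433, -0, 1.181, -0.178], TCP at [0.253, -0.571, 0.231] pointing down, gripper open.
Joint ranges: [-3.08, 3.08], [-0.75, 2.2], [0.22, 2.44], [-1.43, 4.57], [0, 2.65], [-2.85, 2.85]. Speed limits (rad/s): [2.79, 2.79, 3.14, 3.14, 3.14, 3.14].

INTERFACE

Orientations are given as [roll, pitch, yaw] about the fixed x, y, z axes, in that order (R = Rz(yaw) Ry(pitch) Rx(roll)).
In Python, from bench import * gives the robot as it stands.
- The arm moves only by the tool send_rows, never from a script. Its argument "increments" is a list of rows, each an object of numbers: "tx", "ty", "tz": the shift along the tool's x, y, z in mm; "wx", "wy", "wz": the turn, a rotation vector about the tool's x, y, z in degrees. In form: [{"tx": .., "ty": .., "tz": .., "wx": .., "wy": .., "wz": ..}, ...]. A call has 1 to 5 rows; each row shifts and turns the commanded pose from where the row before left it, along the tool's axes as they then stand; what a row does not reach is not made up. A row lasts 1/10 s, in which the tool goes at most 50 mm and 8.59 degrees, less where a joint would pass 70% of its speed; a pose out of reach is approached as far as the arm can. A call with a gripper value outside its range is refused whole. "claw" is the closure, from -1 (fully open) to 1 (shut), set as the call begins (left out, the last holds). The fingers move at their own pace and stop on an object; "newtons" is the grip in N (left out, the last holds). Time passes only in rows, so rows that do not move let the fingers close. It gives the time, the measured TCP pose, the force, the opening and the grip force at its end, in the units of the state.
- get_state(): the state, without advancing time (a new reading comes with each control period).
- read_camera(name): name is "side" or "top" or "wrist"; returns a dict with "frame" (384x512x3 uint8, blue, green, red), "K" (3x3 intrinsics, pixels), "T" (4x4, takes a point from camera to world coordinates); the wrist camera has in their place "hand_eye" (4x4, takes a point from camera to tool coordinates, whose origin is the TCP and whose axes are the flange's). Camera axes: x right, y down, z forward; pixel columns grow to the right and rows downward; lengths in m; the calibration is good to about 2 mm. A picture is of the moment at which its call begins: read the wrist's pose just before it. There is no depth.
- sign_off(): hands the job in; it is judged then, once.
The state is a dict: "t": time; "joint_positions": joint angles; "joint_velocities": joint speeds; "effort": joint torques, N m; "tcp_pos": TCP position; "eef_rot": TCP orientation; "force": force on the tool from outside, world axes, zero at the start; "moment": the same for the moment, N m; "width": finger opening in m; "gripper_force": force on a finger pad.
Only numpy, scipy, OpenCV 4.12 (cv2) and the standard library are available. Lean on these libraries where they do the work, as an engineer would, in place of code of your own. Each camera call takes 0.05 s, during which the arm holds its last target. There are 200 camera calls.

TASK

The white sample tray has been put down askew on the shaker's platform and is riding on top of the two locating pins. Nudge it sideways and straight with the fingertips until both of its holes drop over the pins and it lies flat on the platform, then move the hand clear. Only push it, never lift or tip it up, and leave the other things on the bench and on the shaker undisturbed.

Things in the scene. Friction and masses are not known exactly. Their poses are not given: they have to be found in the camera images.
- shaker: bench tray shaker, pale grey housing 262 x 296 mm, fixed (pushing does not move it). Origin on the bench straight below the middle of its platform; x points away from its control deck, y to the left along the platform, z up. The control deck (housing top, 76 mm high, with a display and two 10 mm high knobs) reaches from x = -80 to -165 mm
- platform (a point): middle of the top of the shaker's platform, a flat dark plate 160 mm along x by 300 mm along y, 100 mm above the bench; axes as the shaker's. Two steel locating pins stand on it at x = +20, y = +85 and -85 mm
- pin_left (a point): tip of the shaker's pin at y = +85 mm, 8 mm above the platform. Each pin is a bullet-nosed steel dowel: 10 mm in diameter for its lowest 2 mm, then tapering to a tip 3 mm wide
- pin_right (a point): tip of the like pin at y = -85 mm
- tray: loose white plastic sample tray, about 0.3 kg: a solid slab 124 mm (its x) by 240 mm (its y) by 18 mm thick, with upright sides and 4 x 4 shallow cells, 4 mm deep, in its top. Origin at the middle of its underside, z up. It has a hole near each end, at x = +20, y = +85 and -85 mm: seated, its origin lies at the middle of the platform's top and its axes along the shaker's
- hole_left (a point): centre of the tray's hole at y = +85 mm, at its lower mouth (tray underside). The holes are 13 mm in diameter and go right through. A hole within about 4 mm of its pin's axis tends to slip down over the tapered nose by itself
- hole_right (a point): the same for the tray's hole at y = -85 mm. At the start the tray lies up to 20 mm out along the shaker's y and 9 mm along its x, either way, and is turned 0.09 to 0.17 rad; it rides on the pin tips with its edge nearest the control deck down on the platform, so that the underside of its opposite long edge stands about 12 mm up. Friction is about 0.6
- forceps: dark steel forceps, 120 long and 8 high, lying crosswise on the shaker's control deck (sizes in mm); origin at its underside; a bystander, to be left alone
- vial: amber capped vial, 24 across and 58 tall, standing on the bench beside the shaker (sizes in mm); origin at its underside; a bystander, to be left alone
- paper_cup: white paper cup, 76 across and 92 tall, standing on the bench beside the shaker (sizes in mm); origin at its underside; a bystander, to be left alone
- jar: clear jar with a white cap, 60 across and 70 tall, standing on the bench beside the shaker (sizes in mm); origin at its underside; a bystander, to be left alone
- marker: blue marker pen, 135 long, lying on the bench (sizes in mm); origin at its underside; a bystander, to be left alone
- tape_roll: roll of beige masking tape, 100 across and 24 high, lying flat on the bench (sizes in mm); origin at its underside; a bystander, to be left alone
- spot_plate: white ceramic spot plate, 90 x 120 x 12, lying on the bench (sizes in mm); origin at its underside; a bystander, to be left alone

How it is judged:
At the end, for the whole second after the job is handed in: both tray holes are down over their pins (hole and pin centres within 3 mm, the tray's underside at the holes within 2 mm of the platform), the tray is flat to 0.02 rad and at rest (horizontal distance between hole_left and pin_left below 0.003 m and horizontal distance between hole_right and pin_right below 0.003 m and z of each of hole_left, hole_right in the frame of shaker below 0.102 m and angle between tray's own z axis and vertical below 0.02 rad and linear speed of tray below 0.01 m/s); the robot touches nothing.
It fails at once if the tray is lifted: its middle rises more than 16 mm above the platform (z of tray in the frame of shaker above 0.116 m).
It fails at once if the tray is tipped up by more than 0.22 rad (angle between tray's own z axis and vertical above 0.22 rad).
It fails at once if a bystander is moved more than 25 mm (distance of any of forceps, vial, paper_cup, jar, marker, tape_roll, spot_plate from where it was at the start of the episode above 0.025 m).
It fails at once if the vial, cup or jar is knocked over (angle between any of vial, paper_cup, jar's own z axis and vertical above 0.5 rad).
It also fails if it takes over 64 s, if anything falls off the work surface, if the arm or the gripper's body presses on something with over 40 N, if the wrist force passes 120 N, or if a joint passes its speed limit or range.

## Working session

There is one attempt and no reset: what is moved stays moved. The work goes in short steps, Python scripts to look and compute and a tool call to move; the robot and the scene stay as the last step left them, time stands still between calls to the robot, and variables do not carry over. Pictures are saved under pics/ and viewed, at most 10 in all, crops included, and the job is handed in when it is done.

Besides the shell and the picture viewer there is one more tool, called after "Call:" by a JSON object that holds its "method" and its "body", one argument or row to a line. send_rows: Moves the arm, as the interface text tells. Its arguments: {"type":"object","properties":{"increments":{"type":"array"},"claw":{"type":"number"},"newtons":{"type":"number"}},"required":["increments"]}

```bash
mkdir -p pics; ls; python3 - <<'E'
from bench import *
import cv2,numpy as np
s=get_state();print({k:np.round(v,4).tolist() for k,v in s.items()})
a=read_camera("top");b=read_camera("side")
for n,c in(("top",a),("side",b)):
    cv2.imwrite(f"pics/{n}0.png",c["frame"]);print(n,c["K"].tolist(),np.round(c["T"],4).tolist())
E
```

```text
pics
{'t': 0.0, 'joint_positions': [-1.3325, 0.5285, 1.4339, 0.0, 1.1814, -0.1785], 'joint_velocities': [-0.0, -0.0005, 0.0008, -0.0011, 0.0006, 0.0006], 'effort': [-0.0016, -44.2357, -17.8025, -0.0002, 0.0086, -0.0], 'tcp_pos': [0.2529, -0.5708, 0.2303], 'eef_rot': [-3.1394, -0.0004, 0.4168], 'force': [-0.737, -0.2431, -0.0192], 'moment': [-0.0197, 0.0131, 0.0072], 'gripper_force': 0.0, 'width': 0.0856}
top [[468.7930095678393, 0.0, 258.19166472410853], [0.0, 468.7930095678393, 193.0262876473753], [0.0, 0.0, 1.0]] [[-0.0047, -0.9808, 0.1949, 0.2387], [-1.0, 0.0041, -0.0037, 0.0286], [0.0029, -0.1949, -0.9808, 1.5642], [0.0, 0.0, 0.0, 1.0]]
side [[436.9405218505522, 0.0, 264.46107224808765], [0.0, 436.9405218505522, 193.72788807793088], [0.0, 0.0, 1.0]] [[-0.9544, -0.2317, 0.188, 0.2621], [-0.2977, 0.6962, -0.6532, 0.9222], [0.0204, -0.6794, -0.7334, 1.0711], [0.0, 0.0, 0.0, 1.0]]
```

View pics/top0.png

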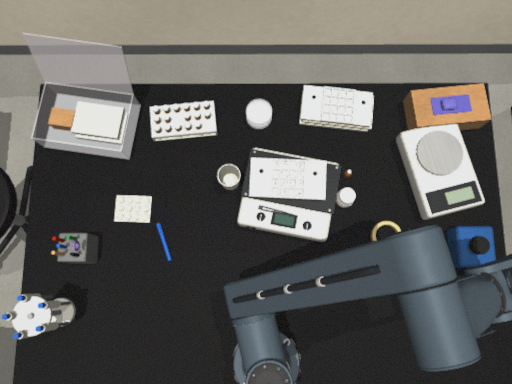

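View pics/side0.png

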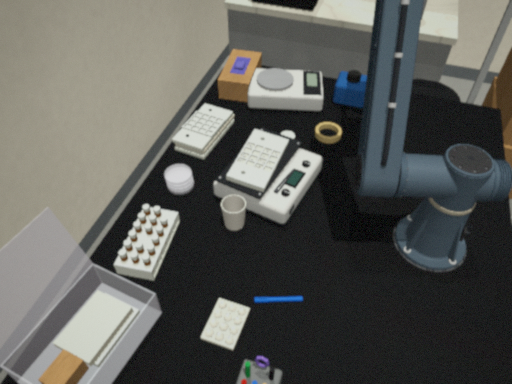

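The top view shows the shaker at about (287,195), with the white tray at (288,179) on the dark platform. The control deck faces the robot. The cup is at (229,177), the jar at (346,197) and the vial at (348,173). I'll zoom in on both views.

```bash
python3 - <<'E'
import cv2,numpy as np
a=cv2.imread("pics/top0.png")[140:250,215:365];b=cv2.imread("pics/side0.png")[120:230,205:335]
a=cv2.resize(a,None,fx=5,fy=5,interpolation=cv2.INTER_CUBIC)
cv2.imwrite("pics/za.png",a);cv2.imwrite("pics/zb.png",cv2.resize(b,None,fx=5,fy=5,interpolation=cv2.INTER_CUBIC))
E
```

```text
(no output)
```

View pics/za.png

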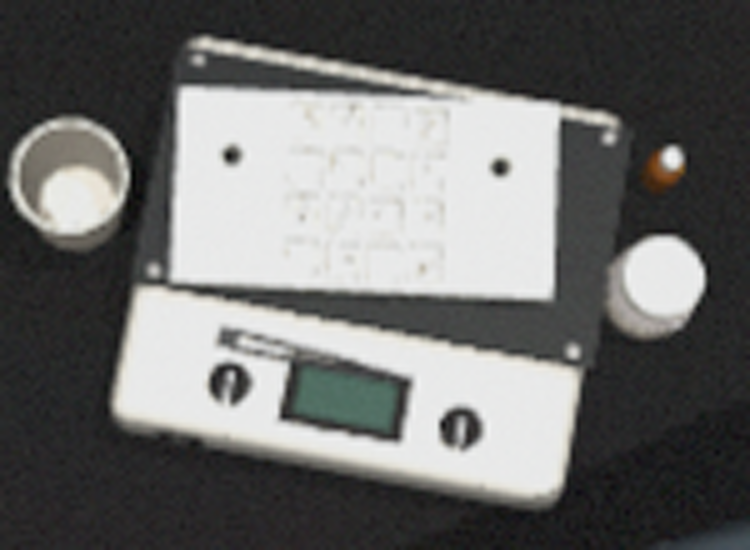

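View pics/zb.png

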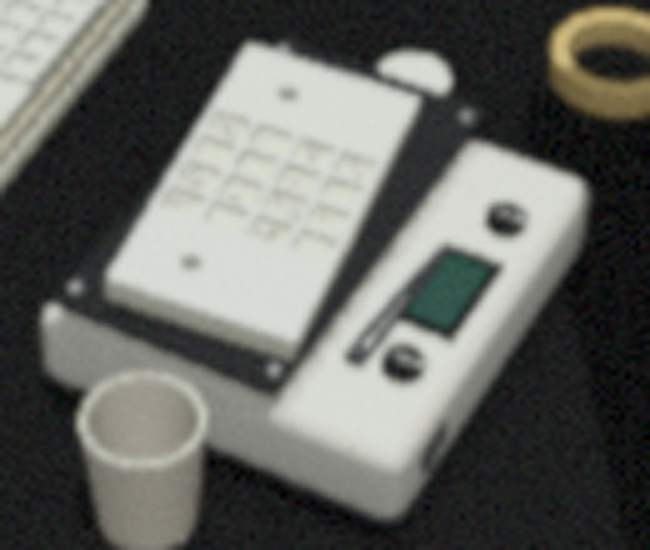

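In the top crop, the four light platform screws are at about (197,60), (608,137), (572,351) and (153,270), and the tray holes at (232,155) and (500,167). The tray is turned counter-clockwise relative to the shaker. Next I'll get sub-pixel positions.

```bash
cat > h.py <<'E'
import cv2,numpy as np
def ray(c,uv,z,T=None):
    T=c["T"] if T is None else T
    d=T[:3,:3]@np.linalg.solve(c["K"],[uv[0],uv[1],1]);o=T[:3,3]
    return o+d*(z-o[2])/d[2]
def blob(img,uv,sign,r=3):
    """centroid of bright(+1)/dark(-1) spot near uv"""
    g=cv2.cvtColor(img,cv2.COLOR_BGR2GRAY).astype(float)*sign
    u,v=np.round(uv).astype(int);p=g[v-r:v+r+1,u-r:u+r+1]
    w=np.clip(p-np.median(p)-0.25*(p.max()-np.median(p)),0,None)
    y,x=np.mgrid[v-r:v+r+1,u-r:u+r+1];return np.array([(w*x).sum(),(w*y).sum()])/w.sum()
def report(P4,H):
    """P4: screws back-left, back-right, front-right, front-left (back = far from deck); H: left,right hole tops"""
    P4=np.array(P4);m=P4.mean(0);X=(P4[0]+P4[1]-P4[2]-P4[3])[:2];Y=(P4[0]+P4[3]-P4[1]-P4[2])[:2]
    yaw=np.mean(np.unwrap([np.arctan2(X[1],X[0]),np.arctan2(-Y[0],Y[1])]))
    R=np.array([[np.cos(yaw),-np.sin(yaw)],[np.sin(yaw),np.cos(yaw)]])
    print("platform",m.round(4),"yaw",yaw.round(4),"screw spans",np.linalg.norm(X)/2,np.linalg.norm(Y)/2)
    H=np.array([R.T@(h[:2]-m[:2]) for h in H])*1000
    d=H[0]-H[1];print("holes in shaker mm",H.round(1).tolist(),"dist",np.linalg.norm(d).round(1),"tray yaw",np.arctan2(-d[0],d[1]).round(4))
    return m,yaw
E
python3 - <<'E'
from h import *
from bench import *
c=read_camera("top");c2=read_camera("side")
f=lambda u,v:np.array([(u+.5)/5-.5+215,(v+.5)/5-.5+140])
g=lambda u,v:np.array([(u+.5)/5-.5+205,(v+.5)/5-.5+120])
s=[blob(c["frame"],f(*p),1,2) for p in((197,60),(608,137),(572,351),(153,270))]
h=[blob(c["frame"],f(*p),-1) for p in((232,155),(500,167))]
print(np.round(s+h,1).tolist())
m,y=report([ray(c,p,.101) for p in s],[ray(c,p,.125) for p in h])
h2=[blob(c2["frame"],g(*p),-1,2) for p in((190,262),(288,94))]
print("side:");print([ray(c2,p,.125).round(4) for p in h2],[ray(c,p,.125).round(4) for p in h])
for n,p,z in(("cup",(70,180),.092),("vial",(672,157),.058),("jar",(665,278),.07)):
    print(n,ray(c,f(*p),z).round(3))
E
```

```text
[[254.2, 151.4], [336.5, 166.9], [329.2, 209.9], [245.4, 193.6], [260.8, 170.6], [314.6, 173.0]]
platform [ 0.5707 -0.0829  0.101 ] yaw -0.1991 screw spans 0.14258664917836933 0.27022142792787707
holes in shaker mm [[6.3, 100.6], [31.6, -67.5]] dist 170.0 tray yaw 0.1491
side:
[array([0.5958, 0.0135, 0.125 ]), array([ 0.5872, -0.1586,  0.125 ])] [array([0.5968, 0.0145, 0.125 ]), array([ 0.5883, -0.1553,  0.125 ])]
cup [0.589 0.118 0.092]
vial [ 0.611 -0.278  0.058]
jar [ 0.527 -0.267  0.07 ]
```

The hole spacing comes out at 170.0 mm, as specified, and the two views agree. In the shaker frame the tray is about +14 mm in y, +1 mm in x and +0.149 rad in yaw. I'll use the open fingers as a wide two-point pusher on the end face. First I go above the free strip at the platform's right end.

Call:
{"method": "send_rows", "body": {
  "increments": [
    {"tx":34,"ty":-17.5},
    {"tx":34,"ty":-17.5},
    {"tx":34,"ty":-17.5},
    {"tx":34,"ty":-17.5},
    {"tx":34,"ty":-17.5}
  ],
  "claw": -1
}}

```text
validation failed for argument at $.in...
```

Call:
{"method": "send_rows", "body": {
  "increments": [
    {"tx":34,"ty":-17.5},
    {"tx":34,"ty":-17.5},
    {"tx":34,"ty":-17.5},
    {"tx":34,"ty":-17.5},
    {"tx":34,"ty":-17.5}
  ]
}}

```text
validation failed for argument at $.in...
```

Call:
{"method": "send_rows", "body": {
  "increments": [
    {"tx":34,"ty":-17},
    {"tx":34,"ty":-17},
    {"wz":-8},
    {"wz":-8},
    {"wz":-8}
  ]
}}

```text
validation failed for argument at $.in...
```

Call:
{"method": "send_rows", "body": {
  "increments": [
    {"wz":-8},
    {"wz":-8},
    {"wz":-8},
    {"wz":-7},
    {}
  ]
}}

```text
validation failed for argument at $.in...
```

Rows probably need all six keys.

Call:
{"method": "send_rows", "body": {
  "increments": [
    {"tx":34,"ty":-17.5,"tz":0,"wx":0,"wy":0,"wz":0},
    {"tx":34,"ty":-17.5,"tz":0,"wx":0,"wy":0,"wz":0},
    {"tx":34,"ty":-17.5,"tz":0,"wx":0,"wy":0,"wz":0},
    {"tx":34,"ty":-17.5,"tz":0,"wx":0,"wy":0,"wz":0},
    {"tx":34,"ty":-17.5,"tz":0,"wx":0,"wy":0,"wz":0}
  ],
  "claw": -1
}}

```text
t: 0.7
tcp_pos: [0.3737, -0.4213, 0.2312]
eef_rot: [-3.141, -0.0, 0.416]
force: [0.2, -0.4, -0.0]
width: 0.0858
gripper_force: 0.0
```

Call:
{"method": "send_rows", "body": {
  "increments": [
    {"tx":34,"ty":-17.5,"tz":0,"wx":0,"wy":0,"wz":0},
    {"tx":34,"ty":-17.5,"tz":0,"wx":0,"wy":0,"wz":0},
    {"tx":34,"ty":-17.5,"tz":0,"wx":0,"wy":0,"wz":0},
    {"tx":34,"ty":-17.5,"tz":0,"wx":0,"wy":0,"wz":0},
    {"tx":34,"ty":-17.5,"tz":0,"wx":0,"wy":0,"wz":0}
  ]
}}

```text
t: 1.2
tcp_pos: [0.4939, -0.2724, 0.2312]
eef_rot: [-3.141, 0.0, 0.417]
force: [0.2, -0.2, -0.9]
width: 0.0854
gripper_force: 0.0
```

Call:
{"method": "send_rows", "body": {
  "increments": [
    {"tx":34,"ty":-17,"tz":0,"wx":0,"wy":0,"wz":0},
    {"tx":34,"ty":-17,"tz":0,"wx":0,"wy":0,"wz":0},
    {"tx":0,"ty":0,"tz":0,"wx":0,"wy":0,"wz":-8},
    {"tx":0,"ty":0,"tz":0,"wx":0,"wy":0,"wz":-8},
    {"tx":0,"ty":0,"tz":0,"wx":0,"wy":0,"wz":-8}
  ]
}}

```text
t: 1.7
tcp_pos: [0.5417, -0.2145, 0.231]
eef_rot: [-3.141, 0.0, 0.843]
force: [0.6, -0.1, -0.6]
width: 0.0853
gripper_force: 0.0
```

Call:
{"method": "send_rows", "body": {
  "increments": [
    {"tx":0,"ty":0,"tz":0,"wx":0,"wy":0,"wz":-8},
    {"tx":0,"ty":0,"tz":0,"wx":0,"wy":0,"wz":-8},
    {"tx":0,"ty":0,"tz":0,"wx":0,"wy":0,"wz":-8},
    {"tx":0,"ty":0,"tz":0,"wx":0,"wy":0,"wz":-7},
    {"tx":0,"ty":0,"tz":0,"wx":0,"wy":0,"wz":0}
  ]
}}

```text
t: 2.2
tcp_pos: [0.5414, -0.2151, 0.2311]
eef_rot: [-3.141, -0.0, 1.377]
force: [0.9, 0.6, -0.4]
width: 0.0853
gripper_force: 0.0
```

```bash
cat >> h.py <<'E'
M=np.array([.5707,-.0829]);YAW=-.1991
def S(p):
    """shaker (mm) -> world xy"""
    c,s=np.cos(YAW),np.sin(YAW);return M+np.array([c*p[0]-s*p[1],s*p[0]+c*p[1]])/1000
def W(p):
    c,s=np.cos(YAW),np.sin(YAW);d=(np.array(p[:2])-M)*1000;return np.array([c*d[0]+s*d[1],-s*d[0]+c*d[1]])
def go(st,p,z,yaw):
    """tool-frame mm to shaker point p at height z (then turn wz deg); yaw in the shaker frame"""
    y=st["eef_rot"][2];d=(S(p)-st["tcp_pos"][:2])*1000;w=np.degrees((YAW+yaw-y+np.pi)%(2*np.pi)-np.pi)
    print("tcp shaker",W(st["tcp_pos"]).round(1),"z",round(st["tcp_pos"][2],4),"| tx %.1f ty %.1f tz %.1f wz %.1f"%(
     d@[np.cos(y),np.sin(y)],d@[np.sin(y),-np.cos(y)],(st["tcp_pos"][2]-z)*1000,-w))
E
python3 - <<'E'
from h import *
from bench import *
s=get_state();print(s["t"],s["eef_rot"]);go(s,(0,-133),.13,np.pi/2)
E
```

```text
2.2 [-3.14112453e+00 -1.45906205e-04  1.37656866e+00]
tcp shaker [  -2.6 -135.4] z 0.2311 | tx 2.4 ty 2.6 tz 101.1 wz 0.3
```

Call:
{"method": "send_rows", "body": {
  "increments": [
    {"tx":1.5,"ty":1.3,"tz":35,"wx":0,"wy":0,"wz":0},
    {"tx":0,"ty":1.3,"tz":35,"wx":0,"wy":0,"wz":0},
    {"tx":0,"ty":0,"tz":30,"wx":0,"wy":0,"wz":0},
    {"tx":0,"ty":0,"tz":10,"wx":0,"wy":0,"wz":0},
    {"tx":0,"ty":0,"tz":5,"wx":0,"wy":0,"wz":0}
  ]
}}

```text
t: 2.7
tcp_pos: [0.5439, -0.214, 0.1153]
eef_rot: [-3.14, -0.001, 1.375]
force: [-0.1, -0.7, -0.1]
width: 0.0857
gripper_force: 0.0
```

Call:
{"method": "send_rows", "body": {
  "increments": [
    {"tx":0,"ty":0,"tz":2,"wx":0,"wy":0,"wz":0},
    {"tx":0,"ty":0,"tz":2,"wx":0,"wy":0,"wz":0},
    {"tx":0,"ty":0,"tz":2,"wx":0,"wy":0,"wz":0},
    {"tx":0,"ty":0,"tz":2,"wx":0,"wy":0,"wz":0},
    {"tx":0,"ty":0,"tz":0,"wx":0,"wy":0,"wz":0}
  ]
}}

```text
t: 3.2
tcp_pos: [0.5444, -0.2143, 0.1086]
eef_rot: [3.141, 0.0, 1.377]
force: [0.7, 0.1, 0.1]
width: 0.0855
gripper_force: 0.0
```

Call:
{"method": "send_rows", "body": {
  "increments": [
    {"tx":0,"ty":0,"tz":2,"wx":0,"wy":0,"wz":0},
    {"tx":0,"ty":0,"tz":2,"wx":0,"wy":0,"wz":0},
    {"tx":0,"ty":0,"tz":2,"wx":0,"wy":0,"wz":0},
    {"tx":0,"ty":0,"tz":0,"wx":0,"wy":0,"wz":0}
  ]
}}

```text
t: 3.6
tcp_pos: [0.5441, -0.2141, 0.1019]
eef_rot: [-3.141, -0.0, 1.377]
force: [-0.3, -0.1, -0.2]
width: 0.0852
gripper_force: 0.0
```

Call:
{"method": "send_rows", "body": {
  "increments": [
    {"tx":0,"ty":0,"tz":2,"wx":0,"wy":0,"wz":0},
    {"tx":0,"ty":0,"tz":0,"wx":0,"wy":0,"wz":0}
  ]
}}

```text
t: 3.8
tcp_pos: [0.5442, -0.2141, 0.1]
eef_rot: [-3.141, -0.0, 1.377]
force: [-0.4, 0.0, 1.0]
width: 0.0853
gripper_force: 0.0
```

Call:
{"method": "send_rows", "body": {
  "increments": [
    {"tx":0,"ty":0,"tz":2,"wx":0,"wy":0,"wz":0},
    {"tx":0,"ty":0,"tz":0,"wx":0,"wy":0,"wz":0}
  ]
}}

```text
t: 4.0
tcp_pos: [0.5442, -0.2141, 0.0981]
eef_rot: [-3.141, -0.0, 1.377]
force: [0.0, 0.6, -0.0]
width: 0.0854
gripper_force: 0.0
```

Call:
{"method": "send_rows", "body": {
  "increments": [
    {"tx":0,"ty":0,"tz":2,"wx":0,"wy":0,"wz":0},
    {"tx":0,"ty":0,"tz":0,"wx":0,"wy":0,"wz":0}
  ]
}}

```text
t: 4.2
tcp_pos: [0.5442, -0.2142, 0.0961]
eef_rot: [-3.141, -0.0, 1.377]
force: [0.8, 0.0, -0.7]
width: 0.0853
gripper_force: 0.0
```

The open fingertips sit about 13 mm above the TCP, since there was no contact at 0.096. I'll cross over to the left end.

Call:
{"method": "send_rows", "body": {
  "increments": [
    {"tx":0,"ty":0,"tz":-35,"wx":0,"wy":0,"wz":0},
    {"tx":0,"ty":0,"tz":-30,"wx":0,"wy":0,"wz":0},
    {"tx":40,"ty":-8,"tz":0,"wx":0,"wy":0,"wz":0},
    {"tx":40,"ty":0,"tz":0,"wx":0,"wy":0,"wz":0},
    {"tx":40,"ty":0,"tz":0,"wx":0,"wy":0,"wz":0}
  ]
}}

```text
t: 4.7
tcp_pos: [0.5597, -0.0941, 0.1618]
eef_rot: [3.141, 0.0, 1.375]
force: [0.7, 0.0, 0.3]
width: 0.0856
gripper_force: 0.0
```

Call:
{"method": "send_rows", "body": {
  "increments": [
    {"tx":40,"ty":0,"tz":0,"wx":0,"wy":0,"wz":0},
    {"tx":40,"ty":0,"tz":0,"wx":0,"wy":0,"wz":0},
    {"tx":40,"ty":0,"tz":0,"wx":0,"wy":0,"wz":0},
    {"tx":40,"ty":0,"tz":0,"wx":0,"wy":0,"wz":0},
    {"tx":20,"ty":0,"tz":0,"wx":0,"wy":0,"wz":0}
  ]
}}

```text
t: 5.2
tcp_pos: [0.5945, 0.085, 0.1614]
eef_rot: [3.141, -0.001, 1.379]
force: [0.7, -0.9, 0.9]
width: 0.0855
gripper_force: 0.0
```

```bash
python3 - <<'E'
from h import *
from bench import *
s=get_state();print(s["t"],s["eef_rot"]);go(s,(-8,168),.093,np.pi/2)
E
```

```text
5.2 [ 3.14132389e+00 -8.72242343e-04  1.37932724e+00]
tcp shaker [ -9.9 169.3] z 0.1614 | tx -1.3 ty 1.9 tz 68.4 wz 0.4
```

Call:
{"method": "send_rows", "body": {
  "increments": [
    {"tx":0,"ty":2,"tz":34,"wx":0,"wy":0,"wz":0.4},
    {"tx":0,"ty":0,"tz":34,"wx":0,"wy":0,"wz":0},
    {"tx":-5,"ty":0,"tz":0,"wx":0,"wy":0,"wz":0},
    {"tx":-5,"ty":0,"tz":0,"wx":0,"wy":0,"wz":0},
    {"tx":-5,"ty":0,"tz":0,"wx":0,"wy":0,"wz":0}
  ]
}}

```text
t: 5.7
tcp_pos: [0.5945, 0.0659, 0.0949]
eef_rot: [3.139, -0.001, 1.369]
force: [1.0, 0.8, -0.8]
width: 0.0855
gripper_force: 0.9
```

Call:
{"method": "send_rows", "body": {
  "increments": [
    {"tx":-2,"ty":0,"tz":0,"wx":0,"wy":0,"wz":0},
    {"tx":-2,"ty":0,"tz":0,"wx":0,"wy":0,"wz":0},
    {"tx":-2,"ty":0,"tz":0,"wx":0,"wy":0,"wz":0},
    {"tx":-2,"ty":0,"tz":0,"wx":0,"wy":0,"wz":0},
    {"tx":-2,"ty":0,"tz":0,"wx":0,"wy":0,"wz":0}
  ]
}}

```text
t: 6.2
tcp_pos: [0.592, 0.057, 0.094]
eef_rot: [3.14, -0.001, 1.37]
force: [1.6, 2.9, 1.2]
width: 0.0852
gripper_force: 1.7
```

```bash
python3 - <<'E'
from h import *
from bench import *
s=get_state();print(s["t"],s["force"].round(1) if hasattr(s["force"],'round') else s["force"]);go(s,(-8,131),.093,np.pi/2)
a=read_camera("top")["frame"][140:250,215:365];b=read_camera("side")["frame"][120:230,205:335]
z=lambda i:cv2.resize(i,(400,330),interpolation=cv2.INTER_CUBIC)
cv2.imwrite("pics/p1.png",np.hstack([z(a),z(b)]))
E
```

```text
6.2 [1.6 2.9 1.2]
tcp shaker [ -6.8 141.3] z 0.094 | tx -10.3 ty -1.2 tz 1.0 wz -0.1
```

View pics/p1.png

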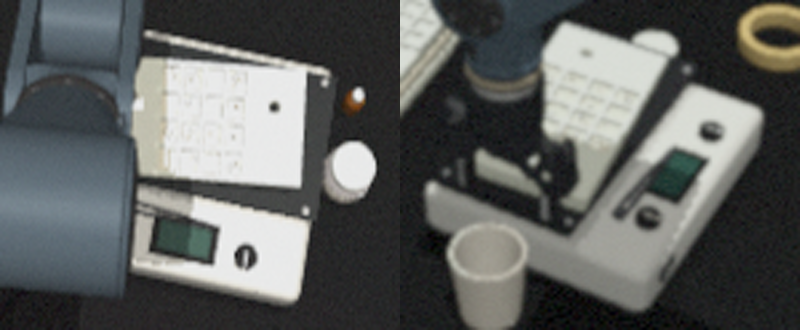

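The picture shows the hand at the left end with both fingers at the end face. The tray has already turned noticeably, and the push force is only about 3 N. I'll carry on toward y = 131.

Call:
{"method": "send_rows", "body": {
  "increments": [
    {"tx":-1.5,"ty":0,"tz":0,"wx":0,"wy":0,"wz":0},
    {"tx":-1.5,"ty":0,"tz":0,"wx":0,"wy":0,"wz":0},
    {"tx":-1.5,"ty":0,"tz":0,"wx":0,"wy":0,"wz":0},
    {"tx":-1.5,"ty":0,"tz":0,"wx":0,"wy":0,"wz":0},
    {"tx":0,"ty":0,"tz":0,"wx":0,"wy":0,"wz":0}
  ]
}}

```text
t: 6.8
tcp_pos: [0.5895, 0.0505, 0.0929]
eef_rot: [-3.14, 0.001, 1.369]
force: [0.7, 1.4, 0.4]
width: 0.0855
gripper_force: 0.4
```

Call:
{"method": "send_rows", "body": {
  "increments": [
    {"tx":-1,"ty":0,"tz":0,"wx":0,"wy":0,"wz":0},
    {"tx":-1,"ty":0,"tz":0,"wx":0,"wy":0,"wz":0},
    {"tx":-1,"ty":0,"tz":0,"wx":0,"wy":0,"wz":0},
    {"tx":-1,"ty":0,"tz":0,"wx":0,"wy":0,"wz":0},
    {"tx":0,"ty":0,"tz":0,"wx":0,"wy":0,"wz":0}
  ]
}}

```text
t: 7.3
tcp_pos: [0.5893, 0.0475, 0.0932]
eef_rot: [-3.141, -0.001, 1.37]
force: [1.7, 3.7, -2.2]
width: 0.0854
gripper_force: 2.1
```

```bash
python3 - <<'E'
from h import *
from bench import *
s=get_state();print(s["t"],s["force"]);go(s,(-8,131),.093,np.pi/2)
E
```

```text
7.3 [ 1.69195404  3.68811233 -2.18594859]
tcp shaker [ -7.6 131.5] z 0.0932 | tx -0.5 ty -0.4 tz 0.2 wz -0.1
```

Call:
{"method": "send_rows", "body": {
  "increments": [
    {"tx":10,"ty":0,"tz":0,"wx":0,"wy":0,"wz":0},
    {"tx":15,"ty":0,"tz":0,"wx":0,"wy":0,"wz":0},
    {"tx":0,"ty":0,"tz":-35,"wx":0,"wy":0,"wz":0},
    {"tx":0,"ty":0,"tz":-35,"wx":0,"wy":0,"wz":0},
    {"tx":40,"ty":0,"tz":0,"wx":0,"wy":0,"wz":0}
  ]
}}

```text
t: 7.8
tcp_pos: [0.6058, 0.1085, 0.1683]
eef_rot: [3.132, 0.0, 1.366]
force: [1.9, 0.8, -0.6]
width: 0.0855
gripper_force: 0.0
```

Call:
{"method": "send_rows", "body": {
  "increments": [
    {"tx":45,"ty":0,"tz":0,"wx":0,"wy":0,"wz":0},
    {"tx":45,"ty":0,"tz":0,"wx":0,"wy":0,"wz":0},
    {"tx":45,"ty":0,"tz":0,"wx":0,"wy":0,"wz":0},
    {"tx":45,"ty":0,"tz":0,"wx":0,"wy":0,"wz":0},
    {"tx":0,"ty":0,"tz":0,"wx":0,"wy":0,"wz":0}
  ]
}}

```text
t: 8.3
tcp_pos: [0.6383, 0.2941, 0.1635]
eef_rot: [3.139, -0.003, 1.376]
force: [0.1, -1.0, -0.1]
width: 0.0855
gripper_force: 0.0
```

```bash
cat > look.py <<'E'
from h import *
from bench import *
import sys
c=read_camera("top");b=read_camera("side")["frame"][120:230,205:335]
s=get_state();print(s["t"],s["tcp_pos"])
z=lambda i:cv2.resize(i,(400,330),interpolation=cv2.INTER_CUBIC)
cv2.imwrite("pics/%s.png"%sys.argv[1],np.hstack([z(c["frame"][140:250,215:365]),z(b)]))
g=cv2.cvtColor(c["frame"],cv2.COLOR_BGR2GRAY)
# tray outline is white: find dark round spots enclosed by white near expected holes
def proj(p,zz):
    q=np.linalg.inv(c["T"])@np.r_[S(p),zz,1];u=c["K"]@q[:3];return u[:2]/u[2]
hz=float(sys.argv[2]);out=[]
for y in(85,-85):
    u0=proj((20,y),hz);r=6;u,v=np.round(u0).astype(int);w=g[v-r:v+r+1,u-r:u+r+1]
    k=np.unravel_index(np.argmin(w),w.shape);uv=np.array([u-r+k[1],v-r+k[0]]);print("expect",u0.round(1),"dark",uv,w.min())
    out.append(W(ray(c,blob(c["frame"],uv,-1),hz)))
o=np.array(out);d=o[0]-o[1]
print("holes",o.round(1).tolist(),"dist",np.linalg.norm(d).round(1),"yaw",np.arctan2(-d[0],d[1]).round(3))
E
python3 look.py p2 .125
```

```text
8.4 [0.63743363 0.28886882 0.16294418]
expect [266.5 167.5] dark [267 173] 72
expect [319.5 177.6] dark [320 177] 130
holes [[4.8, 82.2], [19.6, -86.9]] dist 169.7 yaw 0.087
```

View pics/p2.png

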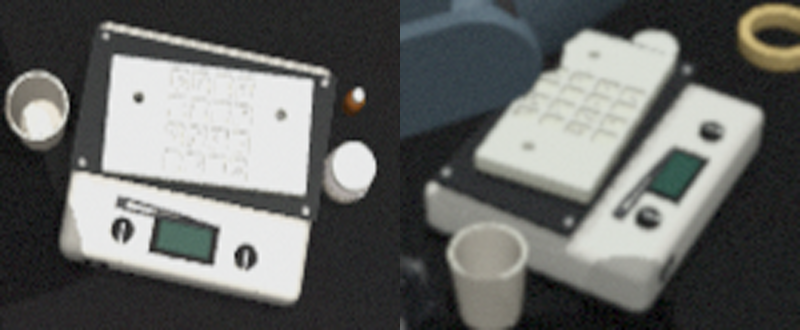

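The tray is much straighter. The right hole now shows a light spot, so its pin is inside, and it measures (19.6,-86.9). The left hole at about (138,98) in the left panel is still ~15 mm short in x. Next I'll push the deck-side edge near y = 80 in +x with shut fingers, so the tray pivots about the right pin.

```bash
python3 - <<'E'
from h import *
from bench import *
go(get_state(),(-115,80),.105,np.pi/2)
E
```

```text
tcp shaker [ -8.1 377.6] z 0.1629 | tx -297.5 ty -107.2 tz 57.9 wz 0.1
```

Call:
{"method": "send_rows", "body": {
  "increments": [
    {"tx":-37,"ty":-13.5,"tz":0,"wx":0,"wy":0,"wz":0},
    {"tx":-37,"ty":-13.5,"tz":0,"wx":0,"wy":0,"wz":0},
    {"tx":-37,"ty":-13.5,"tz":0,"wx":0,"wy":0,"wz":0},
    {"tx":-37,"ty":-13.5,"tz":0,"wx":0,"wy":0,"wz":0},
    {"tx":-37,"ty":-13.5,"tz":0,"wx":0,"wy":0,"wz":0}
  ],
  "claw": 1,
  "newtons": 30
}}

```text
t: 8.9
tcp_pos: [0.5335, 0.1168, 0.1635]
eef_rot: [-3.141, 0.001, 1.368]
force: [0.2, -0.3, 0.5]
width: 0.012
gripper_force: 0.0
```

Call:
{"method": "send_rows", "body": {
  "increments": [
    {"tx":-37,"ty":-13.5,"tz":0,"wx":0,"wy":0,"wz":0},
    {"tx":-37,"ty":-13.5,"tz":0,"wx":0,"wy":0,"wz":0},
    {"tx":-37,"ty":-13,"tz":0,"wx":0,"wy":0,"wz":0},
    {"tx":0,"ty":0,"tz":0,"wx":0,"wy":0,"wz":0},
    {"tx":0,"ty":0,"tz":0,"wx":0,"wy":0,"wz":0}
  ]
}}

```text
t: 9.4
tcp_pos: [0.4732, 0.0171, 0.1637]
eef_rot: [3.141, 0.0, 1.366]
force: [0.5, 0.5, -0.0]
width: -0.0001
gripper_force: 0.0
```

```bash
python3 - <<'E'
from h import *
from bench import *
s=get_state();print(s["width"]);go(s,(-115,80),.105,np.pi/2)
E
```

```text
-0.0001101622468141683
tcp shaker [-115.3   78.8] z 0.1637 | tx 1.2 ty 0.3 tz 58.7 wz -0.3
```

Call:
{"method": "send_rows", "body": {
  "increments": [
    {"tx":1,"ty":0,"tz":30,"wx":0,"wy":0,"wz":0},
    {"tx":0,"ty":0,"tz":28,"wx":0,"wy":0,"wz":0},
    {"tx":0,"ty":5,"tz":0,"wx":0,"wy":0,"wz":0},
    {"tx":0,"ty":5,"tz":0,"wx":0,"wy":0,"wz":0},
    {"tx":0,"ty":4,"tz":0,"wx":0,"wy":0,"wz":0}
  ]
}}

```text
t: 9.9
tcp_pos: [0.4898, 0.0167, 0.1064]
eef_rot: [3.138, -0.0, 1.37]
force: [1.2, -0.4, 0.8]
width: 0.0
gripper_force: 0.0
```

Call:
{"method": "send_rows", "body": {
  "increments": [
    {"tx":0,"ty":2,"tz":0,"wx":0,"wy":0,"wz":0},
    {"tx":0,"ty":2,"tz":0,"wx":0,"wy":0,"wz":0},
    {"tx":0,"ty":2,"tz":0,"wx":0,"wy":0,"wz":0},
    {"tx":0,"ty":2,"tz":0,"wx":0,"wy":0,"wz":0}
  ]
}}

```text
t: 10.3
tcp_pos: [0.4958, 0.0151, 0.1057]
eef_rot: [3.141, -0.0, 1.37]
force: [0.6, 0.1, -0.0]
width: -0.0002
gripper_force: 0.0
```

Call:
{"method": "send_rows", "body": {
  "increments": [
    {"tx":0,"ty":2,"tz":0,"wx":0,"wy":0,"wz":0},
    {"tx":0,"ty":2,"tz":0,"wx":0,"wy":0,"wz":0},
    {"tx":0,"ty":1.5,"tz":0,"wx":0,"wy":0,"wz":0},
    {"tx":0,"ty":0,"tz":0,"wx":0,"wy":0,"wz":0}
  ]
}}

```text
t: 10.7
tcp_pos: [0.4997, 0.0146, 0.1049]
eef_rot: [-3.139, -0.0, 1.37]
force: [-1.2, 1.1, -0.1]
width: 0.0001
gripper_force: 0.9
```

```bash
python3 - <<'E'
from h import *
from bench import *
s=get_state();print(s["force"]);go(s,(-76.5,80),.105,np.pi/2)
E
```

```text
[-1.21208798  1.14657154 -0.14522579]
tcp shaker [-88.9  81.6] z 0.1049 | tx -1.5 ty 12.4 tz -0.1 wz -0.1
```

Contact is made near x = -89. I'll continue in small steps.

Call:
{"method": "send_rows", "body": {
  "increments": [
    {"tx":0,"ty":1.5,"tz":0,"wx":0,"wy":0,"wz":0},
    {"tx":0,"ty":1.5,"tz":0,"wx":0,"wy":0,"wz":0},
    {"tx":0,"ty":1.5,"tz":0,"wx":0,"wy":0,"wz":0},
    {"tx":0,"ty":0,"tz":0,"wx":0,"wy":0,"wz":0}
  ]
}}

```text
t: 11.1
tcp_pos: [0.5069, 0.0125, 0.1056]
eef_rot: [3.138, 0.0, 1.37]
force: [-0.2, 0.2, 0.7]
width: -0.0001
gripper_force: 0.0
```

Call:
{"method": "send_rows", "body": {
  "increments": [
    {"tx":0,"ty":1.5,"tz":0,"wx":0,"wy":0,"wz":0},
    {"tx":0,"ty":1.5,"tz":0,"wx":0,"wy":0,"wz":0},
    {"tx":0,"ty":0,"tz":0,"wx":0,"wy":0,"wz":0}
  ]
}}

```text
t: 11.4
tcp_pos: [0.5091, 0.0122, 0.1055]
eef_rot: [3.14, 0.0, 1.37]
force: [0.2, -0.2, 0.4]
width: 0.0002
gripper_force: 0.0
```

Call:
{"method": "send_rows", "body": {
  "increments": [
    {"tx":0,"ty":1,"tz":0,"wx":0,"wy":0,"wz":0},
    {"tx":0,"ty":1,"tz":0,"wx":0,"wy":0,"wz":0},
    {"tx":0,"ty":0,"tz":0,"wx":0,"wy":0,"wz":0}
  ]
}}

```text
t: 11.7
tcp_pos: [0.5105, 0.012, 0.1053]
eef_rot: [3.141, 0.0, 1.37]
force: [-0.0, -0.3, 0.5]
width: 0.0001
gripper_force: 0.0
```

```bash
python3 - <<'E'
from h import *
from bench import *
s=get_state();print(s["force"]);go(s,(-76.5,80),.105,np.pi/2)
E
python3 look.py p3 .122
```

```text
[-0.03228965 -0.31356208  0.46720986]
tcp shaker [-77.8  81.1] z 0.1053 | tx -1.1 ty 1.3 tz 0.3 wz -0.1
11.8 [0.51023274 0.01211026 0.10528394]
expect [266.5 167.7] dark [269 164] 75
expect [319.3 177.8] dark [319 177] 135
holes [[31.5, 79.4], [20.2, -85.8]] dist 165.6 yaw -0.068
```

View pics/p3.png

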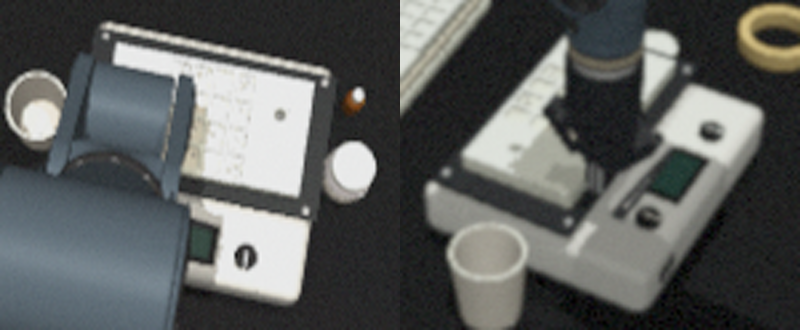

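The hand hides the left hole, but the contact force has vanished, so the tray probably slipped forward or dropped. I'll back off and look.

Call:
{"method": "send_rows", "body": {
  "increments": [
    {"tx":0,"ty":-10,"tz":0,"wx":0,"wy":0,"wz":0},
    {"tx":0,"ty":-15,"tz":0,"wx":0,"wy":0,"wz":0},
    {"tx":0,"ty":0,"tz":-35,"wx":0,"wy":0,"wz":0},
    {"tx":0,"ty":0,"tz":-35,"wx":0,"wy":0,"wz":0},
    {"tx":40,"ty":0,"tz":0,"wx":0,"wy":0,"wz":0}
  ]
}}

```text
t: 12.3
tcp_pos: [0.4959, 0.0536, 0.1791]
eef_rot: [3.133, 0.001, 1.365]
force: [1.0, 0.7, -0.3]
width: 0.0001
gripper_force: 0.0
```

Call:
{"method": "send_rows", "body": {
  "increments": [
    {"tx":45,"ty":5,"tz":0,"wx":0,"wy":0,"wz":0},
    {"tx":45,"ty":5,"tz":0,"wx":0,"wy":0,"wz":0},
    {"tx":45,"ty":5,"tz":0,"wx":0,"wy":0,"wz":0},
    {"tx":45,"ty":5,"tz":0,"wx":0,"wy":0,"wz":0},
    {"tx":40,"ty":5,"tz":0,"wx":0,"wy":0,"wz":0}
  ]
}}

```text
t: 12.8
tcp_pos: [0.5613, 0.2689, 0.1751]
eef_rot: [-3.141, 0.0, 1.371]
force: [0.2, 0.0, 0.2]
width: -0.0002
gripper_force: 0.0
```

```bash
python3 look.py p4 .118
```

```text
12.9 [0.56270125 0.27147143 0.17518245]
expect [266.5 168. ] dark [266 168] 113
expect [319.2 178.1] dark [320 177] 132
holes [[19.1, 84.4], [21.3, -86.2]] dist 170.7 yaw 0.013
```

View pics/p4.png

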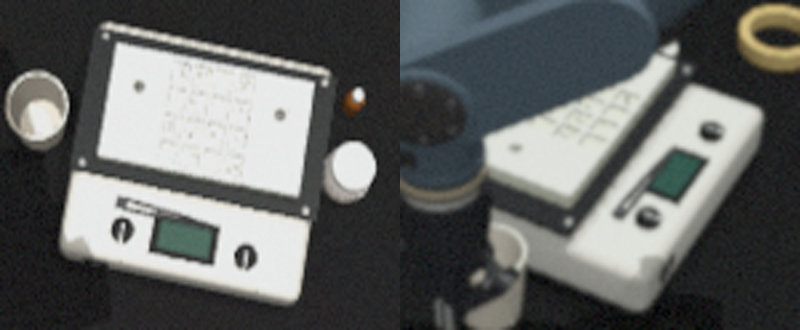

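Both holes now show their pins, within about 1.5 mm of the pin axes. To confirm the tray is fully down, I'll touch its top lightly near the far corners. Contact should come at z = 0.118.

```bash
python3 - <<'E'
from h import *
from bench import *
s=get_state();go(s,(45,95),.13,np.pi/2);print(s["t"],s["force"])
E
```

```text
tcp shaker [-77.9 345.8] z 0.1752 | tx -251.1 ty 122.2 tz 45.2 wz 0.2
12.9 [-0.78686282 -0.48734731 -0.08300465]
```

Call:
{"method": "send_rows", "body": {
  "increments": [
    {"tx":-36,"ty":17.5,"tz":0,"wx":0,"wy":0,"wz":0},
    {"tx":-36,"ty":17.5,"tz":0,"wx":0,"wy":0,"wz":0},
    {"tx":-36,"ty":17.5,"tz":0,"wx":0,"wy":0,"wz":0},
    {"tx":-36,"ty":17.5,"tz":0,"wx":0,"wy":0,"wz":0},
    {"tx":-36,"ty":17.5,"tz":0,"wx":0,"wy":0,"wz":0}
  ]
}}

```text
t: 13.4
tcp_pos: [0.6105, 0.0708, 0.175]
eef_rot: [-3.14, 0.001, 1.37]
force: [1.1, 0.6, 0.4]
width: -0.0002
gripper_force: 0.0
```

Call:
{"method": "send_rows", "body": {
  "increments": [
    {"tx":-36,"ty":17.5,"tz":0,"wx":0,"wy":0,"wz":0},
    {"tx":-36,"ty":17.5,"tz":0,"wx":0,"wy":0,"wz":0},
    {"tx":0,"ty":0,"tz":30,"wx":0,"wy":0,"wz":0},
    {"tx":0,"ty":0,"tz":16,"wx":0,"wy":0,"wz":0},
    {"tx":0,"ty":0,"tz":0,"wx":0,"wy":0,"wz":0}
  ]
}}

```text
t: 13.9
tcp_pos: [0.6282, -0.0053, 0.1264]
eef_rot: [-3.134, 0.0, 1.368]
force: [-1.0, -0.3, 0.4]
width: 0.0001
gripper_force: 0.0
```

Call:
{"method": "send_rows", "body": {
  "increments": [
    {"tx":0,"ty":0,"tz":2,"wx":0,"wy":0,"wz":0},
    {"tx":0,"ty":0,"tz":2,"wx":0,"wy":0,"wz":0},
    {"tx":0,"ty":0,"tz":2,"wx":0,"wy":0,"wz":0},
    {"tx":0,"ty":0,"tz":1,"wx":0,"wy":0,"wz":0},
    {"tx":0,"ty":0,"tz":0,"wx":0,"wy":0,"wz":0}
  ]
}}

```text
t: 14.4
tcp_pos: [0.632, -0.0043, 0.1226]
eef_rot: [3.141, 0.0, 1.37]
force: [-0.6, 0.7, -0.8]
width: -0.0001
gripper_force: 0.0
```

```bash
python3 - <<'E'
from h import *
from bench import *
s=get_state();go(s,(45,95),.118,np.pi/2);print(s["t"],s["force"])
E
```

```text
tcp shaker [44.5 89.2] z 0.1226 | tx 5.8 ty 0.5 tz 4.6 wz -0.1
14.4 [-0.60788266  0.67147466 -0.7817579 ]
```

Call:
{"method": "send_rows", "body": {
  "increments": [
    {"tx":0,"ty":0,"tz":1,"wx":0,"wy":0,"wz":0},
    {"tx":0,"ty":0,"tz":1,"wx":0,"wy":0,"wz":0},
    {"tx":0,"ty":0,"tz":1,"wx":0,"wy":0,"wz":0},
    {"tx":0,"ty":0,"tz":0,"wx":0,"wy":0,"wz":0}
  ]
}}

```text
t: 14.8
tcp_pos: [0.6317, -0.0045, 0.1191]
eef_rot: [-3.141, -0.0, 1.37]
force: [0.4, 0.3, 0.1]
width: -0.0003
gripper_force: 0.0
```

Call:
{"method": "send_rows", "body": {
  "increments": [
    {"tx":0,"ty":0,"tz":1,"wx":0,"wy":0,"wz":0},
    {"tx":0,"ty":0,"tz":0,"wx":0,"wy":0,"wz":0}
  ]
}}

```text
t: 15.0
tcp_pos: [0.6319, -0.0045, 0.1182]
eef_rot: [-3.142, -0.0, 1.37]
force: [0.3, -0.4, -0.2]
width: -0.0002
gripper_force: 0.0
```

Call:
{"method": "send_rows", "body": {
  "increments": [
    {"tx":0,"ty":0,"tz":0.5,"wx":0,"wy":0,"wz":0},
    {"tx":0,"ty":0,"tz":0,"wx":0,"wy":0,"wz":0}
  ]
}}

```text
t: 15.2
tcp_pos: [0.6319, -0.0045, 0.1181]
eef_rot: [3.141, 0.0, 1.37]
force: [0.3, -0.3, 3.4]
width: 0.0001
gripper_force: 1.2
```

Call:
{"method": "send_rows", "body": {
  "increments": [
    {"tx":0,"ty":0,"tz":0.5,"wx":0,"wy":0,"wz":0},
    {"tx":0,"ty":0,"tz":0,"wx":0,"wy":0,"wz":0}
  ]
}}

```text
t: 15.4
tcp_pos: [0.6319, -0.0046, 0.1181]
eef_rot: [3.141, 0.0, 1.37]
force: [-1.2, -0.1, 5.9]
width: 0.0003
gripper_force: 2.6
```

The left side is fully down, with contact at 0.1181. Now the right side.

Call:
{"method": "send_rows", "body": {
  "increments": [
    {"tx":0,"ty":0,"tz":-30,"wx":0,"wy":0,"wz":0},
    {"tx":-46,"ty":0,"tz":0,"wx":0,"wy":0,"wz":0},
    {"tx":-46,"ty":0,"tz":0,"wx":0,"wy":0,"wz":0},
    {"tx":-46,"ty":0,"tz":0,"wx":0,"wy":0,"wz":0},
    {"tx":-46,"ty":0,"tz":0,"wx":0,"wy":0,"wz":0}
  ]
}}

```text
t: 15.9
tcp_pos: [0.5947, -0.1862, 0.1473]
eef_rot: [3.141, 0.0, 1.37]
force: [0.0, 0.3, -0.1]
width: 0.0
gripper_force: 0.0
```

Call:
{"method": "send_rows", "body": {
  "increments": [
    {"tx":0,"ty":0,"tz":0,"wx":0,"wy":0,"wz":0},
    {"tx":0,"ty":0,"tz":20,"wx":0,"wy":0,"wz":0},
    {"tx":0,"ty":0,"tz":5,"wx":0,"wy":0,"wz":0},
    {"tx":0,"ty":0,"tz":2,"wx":0,"wy":0,"wz":0},
    {"tx":0,"ty":0,"tz":0,"wx":0,"wy":0,"wz":0}
  ]
}}

```text
t: 16.4
tcp_pos: [0.5953, -0.1839, 0.1201]
eef_rot: [-3.141, -0.0, 1.371]
force: [1.2, -0.3, 0.5]
width: 0.0001
gripper_force: 0.0
```

Call:
{"method": "send_rows", "body": {
  "increments": [
    {"tx":0,"ty":0,"tz":1,"wx":0,"wy":0,"wz":0},
    {"tx":0,"ty":0,"tz":0,"wx":0,"wy":0,"wz":0}
  ]
}}

```text
t: 16.6
tcp_pos: [0.5956, -0.1845, 0.1198]
eef_rot: [3.141, 0.0, 1.37]
force: [0.5, -0.2, -0.3]
width: -0.0001
gripper_force: 0.0
```

Call:
{"method": "send_rows", "body": {
  "increments": [
    {"tx":0,"ty":0,"tz":1,"wx":0,"wy":0,"wz":0},
    {"tx":0,"ty":0,"tz":0,"wx":0,"wy":0,"wz":0}
  ]
}}

```text
t: 16.8
tcp_pos: [0.5952, -0.1847, 0.1185]
eef_rot: [3.141, 0.0, 1.37]
force: [-0.1, -0.8, 0.1]
width: 0.0003
gripper_force: 0.0
```

Call:
{"method": "send_rows", "body": {
  "increments": [
    {"tx":0,"ty":0,"tz":1,"wx":0,"wy":0,"wz":0},
    {"tx":0,"ty":0,"tz":0,"wx":0,"wy":0,"wz":0}
  ]
}}

```text
t: 17.0
tcp_pos: [0.5953, -0.1848, 0.1181]
eef_rot: [3.141, 0.0, 1.37]
force: [-0.3, 1.2, 3.5]
width: -0.0
gripper_force: 2.3
```

Both ends contact at 0.118, so the tray is flat and seated. I'll raise the hand clear and hand in.

Call:
{"method": "send_rows", "body": {
  "increments": [
    {"tx":0,"ty":0,"tz":-40,"wx":0,"wy":0,"wz":0},
    {"tx":0,"ty":0,"tz":-45,"wx":0,"wy":0,"wz":0},
    {"tx":0,"ty":0,"tz":-45,"wx":0,"wy":0,"wz":0},
    {"tx":0,"ty":0,"tz":0,"wx":0,"wy":0,"wz":0},
    {"tx":0,"ty":0,"tz":0,"wx":0,"wy":0,"wz":0}
  ]
}}

```text
t: 17.5
tcp_pos: [0.5956, -0.1851, 0.2487]
eef_rot: [3.139, 0.001, 1.37]
force: [-0.5, 0.5, -0.5]
width: -0.0003
gripper_force: 0.0
```

```bash
python3 -c "
from bench import *
s=get_state();print(s['tcp_pos'],s['force']);print(sign_off())"
```

```text
[ 0.59559915 -0.18511189  0.24867946] [-0.54392246  0.53855296 -0.52156316]
the job is handed in; nothing more can be done
None
```

The tray is seated: both holes are over their pins, light touches put its top at 0.118 m at both ends as it should be when flat, the hand is clear, and the job is handed in at about 17.5 s (no verdict was returned).

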